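# Load the sign blank into the engraver and shut its door

## Task

Load the engraver: lay the oblong wooden sign blank flat on the engraver's bed, lengthways into the machine, and push it snug into the corner of the two metal stops, one short end against the back stop and one long edge against the side stop. Then push the hinged door shut until it snaps onto its catch and is fully closed. Leave everything else on the table where it is.

Things in the scene. Friction and masses are not known exactly. Their poses are not given: they have to be found in the camera images.
- blank_center (a point): The sign blank: a plain oblong wooden block 140 mm long (own x), 50 mm wide (own y), 20 mm thick, about 0.1 kg, lying flat on the table before the engraver at the start. This point is its centre, 10 mm above its underside. Either end may go first. (The thin square coaster is not it.)
- engraver: Desktop engraver fixed to the table: an aluminium-framed clear box 290 mm deep (own x), 300 mm wide (own y), 250 mm tall. Origin: on the table under the middle of its open front; own +x points into the machine, level; +y to the left as one looks in, z up. Its flat dark bed is 40 mm above the table and begins right at the front (x = 0).
- mouth (a point): Middle of the roof's front lower edge, 230 mm above the table, engraver's axes. The opening below is 190 mm high (from the bed) and 260 mm wide (130 mm to either side). The roof begins right here, so a tool must lean to work inside. Gantry rails run under it along both sides (118 mm to either side, undersides 199 mm up); gantry and head are parked over 210 mm inside.
- stop_corner (a point): Inner corner of two low aluminium stops (12 mm high and thick) on the bed, at bed height, engraver's axes; 180 mm behind the front, 75 mm left of the middle. The back stop's face runs from here 153 mm to the right (-y), the side stop's 160 mm to the front (-x). Blank home: its centre 70 mm in front of and 25 mm right of this point, its near end 40 mm inside the front.
- door_hinge (a point): Top of the door's upright hinge axis at the right front corner, 9 mm before the front and 146 mm right of the middle, 250 mm above the table, level with the door's top edge; engraver's axes. The door is a framed clear panel 12 mm thick, mid-plane through this axis, reaching 292 mm from it, 45 to 250 mm above the table. Its striker, 21 mm proud, is inside, 264 mm from the hinge.
- door_spot (a point): On the door's outer face, a good place to push: 250 mm from the hinge, 45 mm below the top edge (205 mm above the table). Axes: +x through the door to its inner face, +y from hinge to free edge. A black finger pull, 20 mm proud, is on the outer face 281 mm from the hinge, 65 to 155 mm above the table.
- door (a joint): Opening angle of the door (rad): 0 shut and seated, free edge at the left; 1.57 straight out from the front; more is wider open, limit 2.5. At angle a it points from the hinge along (-sin a, cos a), its outer face looks along (-cos a, -sin a) in the engraver's x, y. Swings lightly (0.3 N at the edge, closing to 0.07 rad) and stays where left.
- catch (a joint): Sideways travel of the catch's spring roller (m), 0 sprung out, up to 0.009; in the inside of the left front post, 205 mm above the table, sticking 11 mm into the opening. The door's striker meets it at about 0.07 rad; pushing on then takes about 10 N near the free edge until, past about 0.03 rad, it snaps in behind the striker and draws the door to 0.
- pot_a: Bystander: terracotta flower pot with glued-on gems, 116 mm across, 105 mm tall, far right; origin under its centre.
- pot_b: Bystander: the like pot, 112 mm across, 95 mm tall, at the left; origin under its centre.
- coaster: Bystander: thin square wooden coaster 95 x 95 x 8 mm lying at the right; origin under its centre.
- glue: Bystander: white glue bottle 62 mm across, 160 mm tall, at the right edge; origin under its centre.
- scraper: Bystander: flat scraper lying at the left; origin under its middle.
There are look-alikes about, which are no part of the job. What is meant by the part that bears blank_center is not green, and is the smaller of those in its own colour.

How it is judged:
By the outcome, as a careful person would: the job done as asked, in the order asked, and still so for the second after the job is handed in, with the robot touching nothing.
It also fails if it takes over 67 s, if anything falls off the work surface, if the arm or the gripper's body presses on something with over 40 N, if the wrist force passes 120 N, or if a joint passes its speed limit or range.

## Robot

A 6-joint arm with a two-finger parallel gripper is mounted at the origin on the work surface. World frame = base frame: x ahead of the robot, y to its left, z up, the work surface at z = 0. Lengths are in mm, angles in rad, forces in N, time in s.
With the tool pointing down it reaches from about 350 to 875 mm from the base axis. Payload 4.2 kg.
Tool frame: the origin (TCP) lies where the fingers leave the gripper's body, on its centre line; the fingertips stand 73 mm ahead of it and the grasp point (between the pads) lies 54 mm ahead of it; z points along the fingers, y is the line along which they close (so a half turn about z gives the same grasp; the last joint's range is limited). The gripper opens to 85 mm and grips with 20 to 120 N. Pads are 22 mm wide; open, the fingers measure 114 mm over their backs; the gripper's body (76 mm by 85 mm) begins 54 mm behind the grasp point. The pads swing forward as they close: fully open they stand 13 mm farther back than shut.
Start: joints at [-1.068, 0.385, 0.008, 0, -1.194, -0.259], TCP at [150.887, -606.492, 303.912] pointing down, gripper open.
Joint ranges: [-3.14, 3.14], [-1.21, 2.06], [-1.07, 1.41], [-3.16, 2.05], [-2.99, -0.16], [-3.1, 3.1]. Speed limits (rad/s): [2.79, 2.79, 3.14, 3.14, 3.14, 3.14].

## Interface

Orientations are given as a 3x3 rotation matrix whose columns are the frame's x, y, z axes.
In Python, from cell import r gives the robot as it stands. The module is installed in compiled form; this text tells all that it offers.
- The arm moves only by the shell command python3 -m handwheel 'ROWS' [FORCE]. ROWS is JSON, a list of rows, each a list of 3 entries, a list of its own where there are three numbers: the turn, a rotation vector about the world's x, y, z in rad, then the shift along the world's x, y, z in m, then the opening, from 0 (shut) to 1 (fully open). In form: [[[rx, ry, rz], [x, y, z], jaw], ...]. A call has 1 to 5 rows; each row shifts and turns the commanded pose from where the row before left it; what a row does not reach is not made up. A row lasts 1/8 s, in which the tool goes at most 62.5 mm and 10.7 degrees, less where a joint would pass 70% of its speed; a pose out of reach is approached as far as the arm can. A call is refused whole if a number of a shift passes 0.0625 or a number of a turn 0.188, either way. A call with a gripper value outside its range is refused whole. The fingers move at their own pace and stop on an object; FORCE is the grip in N (left out, the last holds). Time passes only in rows, so rows that do not move let the fingers close. It gives the time, the measured TCP pose, the force, the opening and the grip force at its end, in the units of the state.
- r.read_state(): the state, without advancing time (a new reading comes with each control period).
- r.capture(name): name is "scene" or "top"; returns a dict with "pixels" (384x512x3 uint8, blue, green, red), "K" (3x3 intrinsics, pixels), "cam_to_world" (4x4, takes a point from camera to world coordinates). Camera axes: x right, y up, looking along -z (the intrinsics and any distortion apply to the point x, -y, -z); pixel columns grow to the right and rows downward; lengths in mm; the calibration is good to about 2 mm. A picture is of the moment at which its call begins. There is no depth.
- r.hand_in(): hands the job in; it is judged then, once.
The state is a dict: "t": time; "qpos": joint angles; "joint_velocities": joint speeds; "joint_torque": joint torques, N m; "tcp_pos": TCP position; "orientation": TCP orientation; "wrist_force": force on the tool from outside, world axes, zero at the start; "ft_torque": the same for the moment, N m; "gripper_width": opening from 0.0 (shut) to 1.0 (fully open); "grasp_force": force on a finger pad.
Only numpy, scipy, OpenCV 4.12 (cv2) and the standard library are available. Lean on these libraries where they do the work, as an engineer would, in place of code of your own. Each camera call takes 0.05 s, during which the arm holds its last target. There are 200 camera calls.

## Working session

There is one attempt and no reset: what is moved stays moved. The work goes in short steps, Python scripts to look and compute and a shell command to move; the robot and the scene stay as the last step left them, time stands still between calls to the robot, and variables do not carry over. Pictures are saved under pics/ and viewed, at most 10 in all, crops included, and the job is handed in when it is done.

```bash
mkdir -p pics
python3 - <<'E'
from cell import r
import cv2,numpy as np
np.set_printoptions(suppress=True,precision=4)
for n in("scene","top"):
    c=r.capture(n); cv2.imwrite(f"pics/{n}0.png",c["pixels"]); print(n,c["K"],c["cam_to_world"],[k for k in c])
    np.savez(f"{n}0.npz",**{k:c[k] for k in("pixels","K","cam_to_world")})
s=r.read_state();print(s)
E
```

```text
scene [[456.7425   0.     256.5926]
 [  0.     456.7425 199.9732]
 [  0.       0.       1.    ]] [[  -0.6087   -0.6336    0.4775 1203.7544]
 [   0.7933   -0.4982    0.3501  469.9835]
 [   0.0161    0.5919    0.8059 1354.1251]
 [   0.        0.        0.        1.    ]] ['pixels', 'K', 'cam_to_world']
top [[478.4071   0.     255.1509]
 [  0.     478.4071 193.5973]
 [  0.       0.       1.    ]] [[   0.0299    0.9919   -0.1238  334.5952]
 [  -0.9995    0.0288   -0.0102  -30.398 ]
 [  -0.0065    0.124     0.9923 1618.7664]
 [   0.        0.        0.        1.    ]] ['pixels', 'K', 'cam_to_world']
{'t': 0.1, 'qpos': array([-1.0684,  0.3855,  0.0068, -0.0004, -1.194 , -0.2586]), 'joint_velocities': array([-0.0005, -0.0018,  0.0029,  0.0012,  0.0005,  0.0016]), 'joint_torque': array([ -0.0005, -39.332 ,  18.893 ,   4.1979,  -0.0025,   0.    ]), 'tcp_pos': array([ 150.8273, -606.1366,  302.954 ]), 'orientation': array([[-0.9705, -0.2413, -0.0006],
       [-0.2413,  0.9705,  0.0019],
       [ 0.0001,  0.0019, -1.    ]]), 'wrist_force': array([-0.5521, -0.3555,  1.0532]), 'ft_torque': array([-0.0093,  0.0228,  0.004 ]), 'grasp_force': 0.0, 'gripper_width': 1.0005632792171373}
```

View pics/scene0.png

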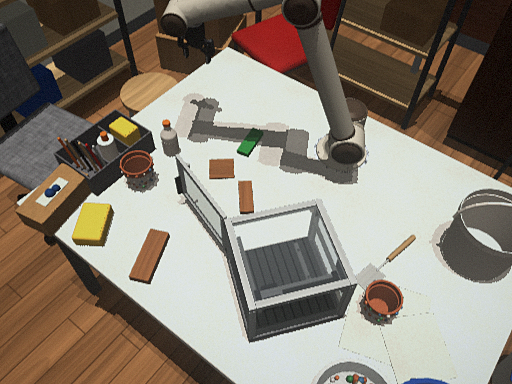

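View pics/top0.png

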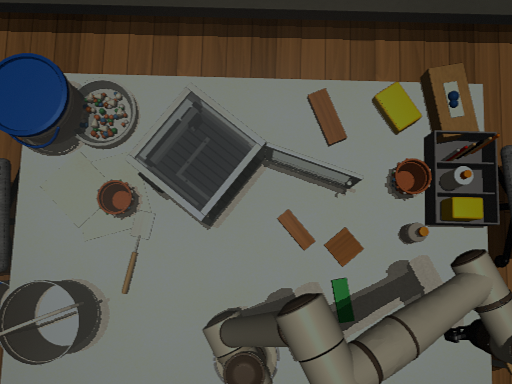

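Could be taken for the blank (top picture):
- wooden oblong at (296,229)
- larger wooden oblong at (326,117)
- green block at (342,300)
- square coaster at (344,246)

The description (not green, smaller of its colour) points to (296,229). I'll check it in a close crop.

Run:
```python
import cv2
a=cv2.imread("pics/top0.png")[75:275,120:380]
cv2.imwrite("pics/crop1.png",cv2.resize(a,None,fx=3,fy=3,interpolation=cv2.INTER_CUBIC))
a=cv2.imread("pics/scene0.png")[145:345,165:365]
cv2.imwrite("pics/crop2.png",cv2.resize(a,None,fx=3,fy=3,interpolation=cv2.INTER_CUBIC))
```

```text
(no output)
```

View pics/crop1.png

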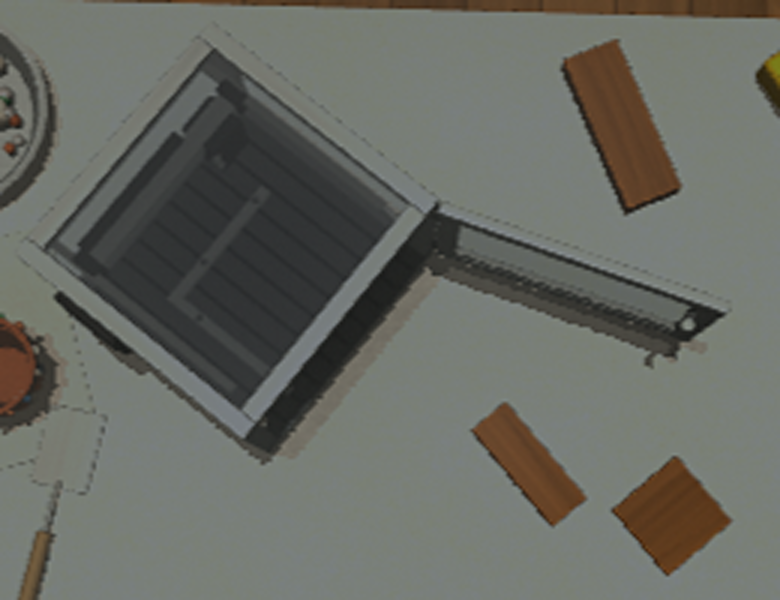

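View pics/crop2.png

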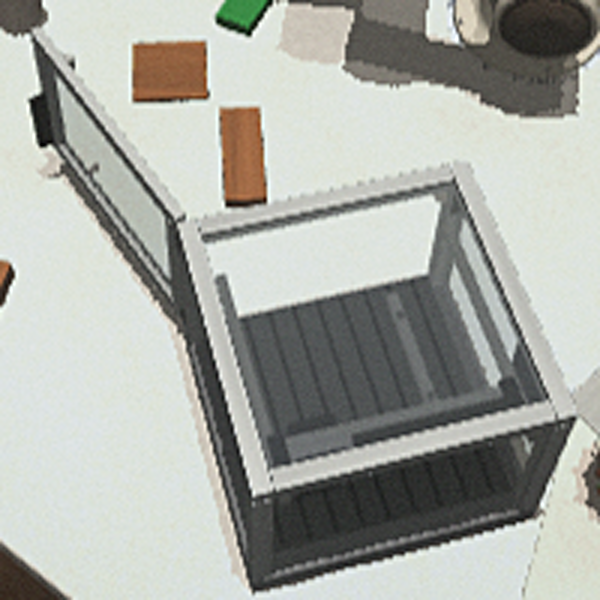

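The crops show the chosen blank at top (296,229), smaller than the like-coloured one at (326,117), and not square. Roof corners and door top are clear in both views. Next I'll fit the poses from these corners.

```bash
cat > geo.py <<'E'
import numpy as np
from scipy.optimize import least_squares
np.set_printoptions(suppress=True,precision=3)
C={n:np.load(n+"0.npz") for n in("top","scene")}
def proj(n,P):
    T=C[n]["cam_to_world"];p=(np.asarray(P,float)-T[:3,3])@T[:3,:3]
    q=np.c_[p[:,0],-p[:,1],-p[:,2]]@C[n]["K"].T
    return q[:,:2]/q[:,2:]
def place(x,L):
    c,s=np.cos(x[2]),np.sin(x[2]);L=np.asarray(L,float)
    return L@np.array([[c,s,0],[-s,c,0],[0,0,1]])+[x[0],x[1],0]
top=lambda a:np.array(a,float)/3+[120,75]-1/3
sc=lambda a:np.array(a,float)/3+[165,145]-1/3
E
python3 - <<'E'
from geo import *
def fit(L,t,s,x0,w=("top","scene")):
    f=lambda x:np.r_[(proj("top",place(x,L))-t).ravel(),(proj("scene",place(x,L))-s).ravel()]
    o=least_squares(f,x0,loss="soft_l1");print(o.x,np.degrees(o.x[2]));print(f(o.x).reshape(2,-1,2).tolist());return o.x
E=[[0,-150,250],[0,150,250],[290,150,250],[290,-150,250]]
e=fit(E,top([(437,205),(248,437),(22,245),(210,26)]),sc([(183,220),(463,165),(577,415),(255,492)]),[500,100,.8])
B=[[70,25,20],[70,-25,20],[-70,-25,20],[-70,25,20]]
# near robot/right ordering
b=fit(B,top([(505,402),(586,497),(553,525),(472,430)])[[0,3,2,1]],sc([(266,200),(228,203),(220,108),(258,107)])[[1,0,3,2]],[480,-150,.9])
f=lambda a:np.r_[(proj("top",place(e,[[-9-292*np.sin(a[0]),-146+292*np.cos(a[0]),250]]))-top([(728,306)])).ravel(),(proj("scene",place(e,[[-9-292*np.sin(a[0]),-146+292*np.cos(a[0]),250]]))-sc([(37,35)])).ravel()]
o=least_squares(f,[2]);print("door",o.x,o.fun)
np.savez("est.npz",e=e,b=b,a=o.x)
for n,p in dict(mouth=[0,0,230],stop=[180,75,40],home=[110,50,50],hinge=[-9,-146,250]).items():print(n,place(e,[p]))
E
```

```text
[540.831  46.558   0.915] 52.42457915006892
[[[1.161005565821199, -1.5159731061200432], [-1.9093864406165437, 0.5737343902941916], [-2.6047863499701123, 1.6711089681602402], [1.1469253230766014, -2.180351774525704]], [[-1.736331291167545, -0.06750084806421341], [2.078732360106528, -2.087138308929667], [0.9260360872603428, -0.538111555929504], [-1.0757287323710045, 0.636679684168314]]]
[ 420.208 -149.896    0.195] 11.151957806573272
[[[-4.128467459016008, 0.5500504507822939], [21.56272915268198, -11.228235962170828], [1.9558672742584235, -1.459198253300201], [-23.892024578436576, 10.363919079090095]], [[3.2679500975453664, -0.03526457670977834], [-21.81651288480998, -4.245041235373179], [-1.4570074069102645, -0.40543653209491026], [23.209130933883415, 4.039746186380029]]]
door [1.92] [ 1.144  0.238 -1.174 -2.808]
mouth [[540.831  46.558 230.   ]]
stop [[591.155 234.953  40.   ]]
home [[568.282 164.229  50.   ]]
hinge [[651.056 -49.606 250.   ]]
```

Run:
```python
from geo import *
import cv2
z=np.load("est.npz");e=z["e"]
B=[[70,25,20],[70,-25,20],[-70,-25,20],[-70,25,20]]
t=top([(472,430),(505,402),(586,497),(553,525)]);s=sc([(266,200),(228,203),(220,108),(258,107)])
f=lambda x:np.r_[(proj("top",place(x,B))-t).ravel(),(proj("scene",place(x,B))-s).ravel()]
o=least_squares(f,[420,-150,.8]);b=o.x;print(b,np.degrees(b[2]),o.fun)
np.savez("est.npz",e=e,b=b,a=1.92)
def draw(n,off,w,h,k,name):
    im=cv2.resize(C[n]["pixels"][off[1]:off[1]+h,off[0]:off[0]+w],None,fx=k,fy=k,interpolation=cv2.INTER_CUBIC)
    def poly(x,L,c,cl=True):
        p=(proj(n,place(x,L))-off+.5)*k; cv2.polylines(im,[np.int32(np.round(p*8))],cl,c,1,cv2.LINE_AA,3)
    poly(e,[[0,-150,250],[0,150,250],[290,150,250],[290,-150,250]],(0,255,255))
    poly(e,[[0,-150,0],[0,150,0],[290,150,0],[290,-150,0]],(255,255,0))
    poly(e,[[180,-78,52],[180,75,52],[20,75,52]],(0,0,255),False)
    poly(b,B,(0,255,0))
    a=1.92;poly(e,[[-9,-146,250],[-9-292*np.sin(a),-146+292*np.cos(a),250]],(255,0,255),False)
    return im
i=draw("top",[150,75],220,200,2.7,"");j=draw("scene",[165,145],200,200,2.7,"")
cv2.imwrite("pics/ov1.png",cv2.resize(i,(594,540)));cv2.imwrite("pics/ov2.png",j)
```

```text
[ 420.273 -153.318    0.733] 41.985428746415266 [-0.469 -0.518 -0.145 -0.813  0.358 -0.502  0.    -0.047  0.829 -0.793
 -0.52  -1.021  0.011 -0.025  0.687 -0.373]
```

View pics/ov1.png

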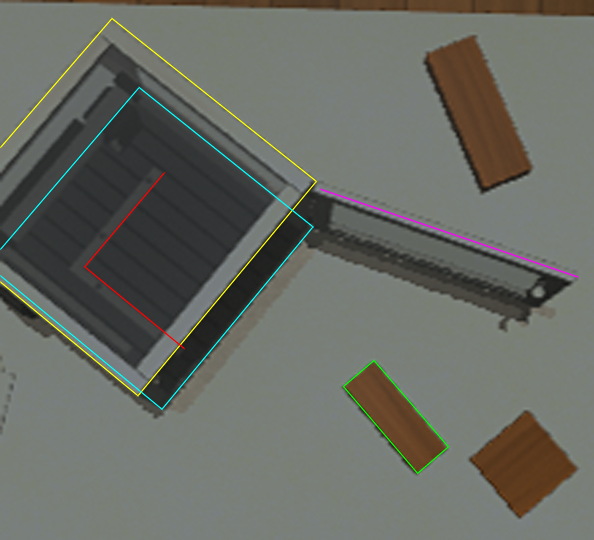

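View pics/ov2.png

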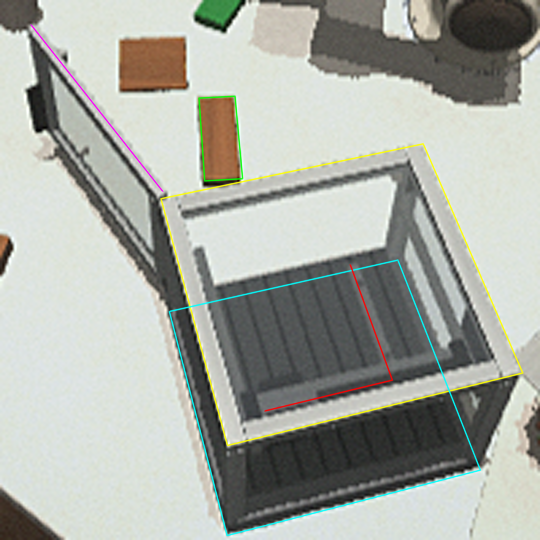

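```bash
cat >> geo.py <<'E'
from scipy.spatial.transform import Rotation as Ro
z=np.load("est.npz");e=z["e"];b=z["b"]
def tool(yaw,p):  # tool z leads along yaw, p rad below level; y to the left
    h=np.array([np.cos(yaw),np.sin(yaw),0]);Z=h*np.cos(p)-np.array([0,0,np.sin(p)])
    Y=np.array([-np.sin(yaw),np.cos(yaw),0]);return np.c_[np.cross(Y,Z),Y,Z]
def delta(g,yaw,p,off=54):
    from cell import r
    s=r.read_state();R=tool(yaw,p);t=np.asarray(g)-off*R[:,2]
    print("TCP target",t,"shift",t-s["tcp_pos"],"turn",Ro.from_matrix(R@s["orientation"].T).as_rotvec(),"F",s["wrist_force"],"q",s["qpos"])
def eng(p): 
    d=np.asarray(p)-[e[0],e[1],0];c,s=np.cos(e[2]),np.sin(e[2]);return np.array([c*d[0]+s*d[1],-s*d[0]+c*d[1],d[2]])
E
python3 - <<'E'
from geo import *
g=place(b,[[-45,0,25]])[0];print("grasp",g)
delta(g,b[2],np.pi/4)
delta(g+[0,0,100],b[2],np.pi/4)
E
```

```text
grasp [ 386.824 -183.42    25.   ]
TCP target [ 358.442 -208.963   63.184] shift [ 207.614  397.174 -239.77 ] turn [ 0.37  -0.701  0.463] F [-0.552 -0.355  1.053] q [-1.068  0.385  0.007 -0.    -1.194 -0.259]
TCP target [ 358.442 -208.963  163.184] shift [ 207.614  397.174 -139.77 ] turn [ 0.37  -0.701  0.463] F [-0.552 -0.355  1.053] q [-1.068  0.385  0.007 -0.    -1.194 -0.259]
```

```bash
R='[[0.046,-0.088,0.058],[0.026,0.05,-0.017],1]'; python3 -m handwheel '[[[0.046,-0.088,0.058],[0.026,0.050,-0.017],1],[[0.046,-0.088,0.058],[0.026,0.050,-0.017],1],[[0.046,-0.088,0.058],[0.026,0.050,-0.017],1],[[0.046,-0.088,0.058],[0.026,0.050,-0.017],1]]' 80
python3 -m handwheel '[[[0.046,-0.088,0.058],[0.026,0.050,-0.017],1],[[0.046,-0.088,0.058],[0.026,0.050,-0.017],1],[[0.046,-0.088,0.058],[0.026,0.050,-0.017],1],[[0.046,-0.088,0.058],[0.026,0.050,-0.017],1],[[0,0,0],[0,0,0],1]]'
python3 - <<'E'
from geo import *
g=place(b,[[-45,0,25]])[0]
delta(g,b[2],np.pi/4)
E
```

```text
t: 0.6
tcp_pos: [255.4, -404.6, 235.4]
orientation: [[-0.822, -0.47, 0.321], [-0.418, 0.882, 0.22], [-0.386, 0.046, -0.921]]
wrist_force: [0.5, -0.5, -0.3]
gripper_width: 1.001
grasp_force: 0.0
t: 1.23
tcp_pos: [358.5, -204.1, 166.3]
orientation: [[-0.525, -0.669, 0.526], [-0.472, 0.743, 0.474], [-0.709, 0.0, -0.706]]
wrist_force: [-0.7, 0.9, 0.5]
gripper_width: 1.003
grasp_force: 0.0
TCP target [ 358.442 -208.963   63.184] shift [  -0.025   -4.873 -103.087] turn [-0.002  0.001 -0.   ] F [-0.704  0.88   0.504] q [-0.688  0.277 -0.445 -0.99  -0.994  0.482]
```

```bash
python3 -m handwheel '[[[0,0,0],[0,-0.005,-0.050],1],[[0,0,0],[0,0,-0.033],1],[[0,0,0],[0,0,-0.020],1],[[0,0,0],[0,0,0],0.7]]'
python3 -m handwheel '[[[0,0,0],[0,0,0],0],[[0,0,0],[0,0,0],0],[[0,0,0],[0,0,0],0],[[0,0,0],[0,0,0],0]]' 80
python3 - <<'E'
from geo import *
g=place(b,[[-45,0,25]])[0]
delta(g,b[2],np.pi/4)
E
```

```text
t: 1.72
tcp_pos: [358.3, -211.9, 63.7]
orientation: [[-0.526, -0.667, 0.528], [-0.472, 0.745, 0.471], [-0.707, -0.002, -0.707]]
wrist_force: [0.0, -0.1, 0.1]
gripper_width: 0.816
grasp_force: 0.0
t: 2.22
tcp_pos: [359.1, -212.1, 66.2]
orientation: [[-0.521, -0.668, 0.53], [-0.476, 0.744, 0.469], [-0.708, -0.008, -0.706]]
wrist_force: [-3.2, -3.7, 7.0]
gripper_width: 0.552
grasp_force: 82.7
TCP target [ 358.442 -208.963   63.184] shift [-0.696  3.145 -2.976] turn [0.005 0.006 0.001] F [-3.2   -3.705  7.024] q [-0.749  0.506 -0.468 -1.121 -0.899  0.785]
```

```bash
python3 -m handwheel '[[[0,0,0],[0,0,0.02],0],[[0,0,0],[0,0,0.04],0],[[0,0,0],[0,0,0.05],0],[[0,0,0],[0,0,0],0]]'
python3 - <<'E'
from geo import *
from cell import r
import cv2
c=r.capture("scene")["pixels"];d=r.capture("top")["pixels"]
im=np.hstack([cv2.resize(c[60:260,150:350],(400,400)),cv2.resize(d[130:330,200:400],(400,400))])
cv2.imwrite("pics/lift.png",im)
delta(place(e,[[-120,42,110]])[0],e[2],np.pi/4)
E
```

```text
t: 2.72
tcp_pos: [360.1, -212.0, 178.8]
orientation: [[-0.517, -0.669, 0.534], [-0.48, 0.743, 0.466], [-0.709, -0.015, -0.705]]
wrist_force: [-0.1, 0.2, -0.8]
gripper_width: 0.553
grasp_force: 82.4
TCP target [411.083 -53.199 148.184] shift [ 52.275 157.856 -27.246] turn [0.003 0.006 0.183] F [-0.461 -0.133 -1.349] q [-0.696  0.264 -0.43  -0.975 -1.008  0.465]
```

View pics/lift.png

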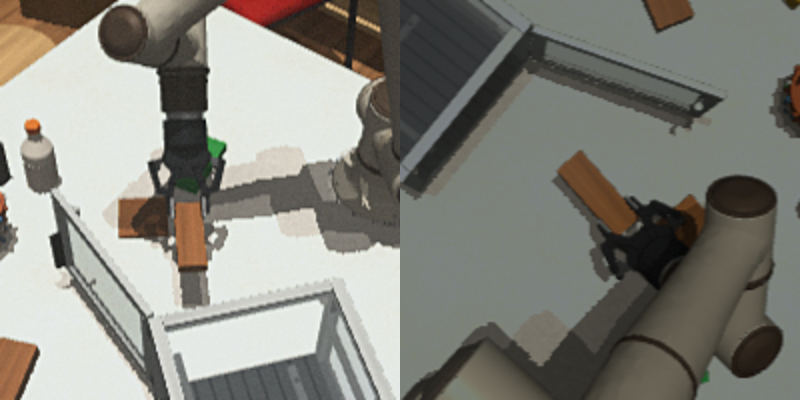

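The picture shows the blank held by its near end, at (190,230) in the left panel and (600,190) in the right. Next I'll move it to the staging point.

```bash
python3 -m handwheel '[[[0,0,0.06],[0.017,0.053,-0.009],0],[[0,0,0.06],[0.017,0.053,-0.009],0],[[0,0.006,0.06],[0.018,0.052,-0.009],0],[[0,0,0],[0,0,0],0]]'
python3 - <<'E'
from geo import *
from cell import r
import cv2
s=r.read_state();print(eng(s["tcp_pos"]+54*s["orientation"][:,2]),Ro.from_matrix(tool(e[2],np.pi/4).T@s["orientation"]).as_rotvec())
# blank pitch/side: fit blank pose rel. engraver from image colour corners
for n in("scene","top"):
    d=r.capture(n); np.savez(n+"1.npz",**d); im=d["pixels"]
    h=cv2.cvtColor(im,cv2.COLOR_BGR2HSV);m=cv2.inRange(h,(3,90,50),(18,255,255))
    k,l,st,ce=cv2.connectedComponentsWithStats(m)
    for i in range(1,k):
        if st[i,4]>150:
            cn=np.argwhere(l==i)[:,::-1].astype(np.int32);print(n,st[i,4],ce[i].round(1),cv2.approxPolyDP(cv2.convexHull(cn),2,True)[:,0].tolist())
delta(place(e,[[20,42,98]])[0],e[2],np.pi/4)
E
```

```text
t: 3.32
tcp_pos: [410.4, -50.3, 145.9]
orientation: [[-0.434, -0.794, 0.426], [-0.561, 0.608, 0.561], [-0.705, 0.005, -0.71]]
wrist_force: [-0.2, 0.5, -1.4]
gripper_width: 0.552
grasp_force: 82.9
[-118.251   44.605  107.605] [-0.005  0.003  0.002]
scene 1283 [69.7 34.3] [[117, 13], [113, 19], [30, 67], [25, 58], [39, 21], [97, 1]]
scene 8354 [170.7  51.5] [[255, 0], [255, 23], [232, 48], [134, 114], [94, 123], [80, 116], [81, 110], [154, 0]]
scene 416 [271.9   8.4] [[285, 0], [283, 13], [261, 21], [262, 0]]
scene 6004 [420.7  88.4] [[492, 177], [381, 122], [389, 0], [447, 0], [498, 170]]
scene 625 [437.5  58.5] [[453, 22], [457, 27], [435, 79], [417, 102], [449, 21]]
scene 1453 [342.   63.5] [[335, 100], [326, 94], [329, 55], [338, 28], [343, 22], [354, 32], [356, 87], [347, 98]]
scene 1442 [90.5 76.7] [[123, 40], [130, 72], [65, 108], [54, 104], [50, 68]]
scene 1658 [458.3  73. ] [[483, 55], [461, 102], [448, 103], [434, 97], [436, 86], [454, 44]]
scene 406 [314.6  75.4] [[324, 58], [321, 92], [298, 79], [313, 61]]
scene 704 [135.9 163.4] [[153, 169], [143, 176], [130, 177], [124, 1
[... 1068 characters left out ...]
 [123, 213], [108, 213], [99, 206], [97, 200], [101, 186], [112, 180], [126, 182]]
top 666 [244.2 213. ] [[265, 222], [259, 230], [254, 230], [223, 206], [234, 195]]
top 810 [343.5 246.5] [[363, 248], [342, 266], [324, 245], [345, 227]]
top 178 [128.8 272.6] [[134, 252], [136, 253], [123, 293]]
top 928 [500.5 284.4] [[507, 309], [490, 302], [489, 261], [511, 259], [511, 305]]
top 300 [508.1 347. ] [[511, 372], [503, 348], [505, 334], [511, 323]]
top 275 [501.2 376.5] [[511, 383], [492, 383], [492, 371], [505, 368], [511, 375]]
TCP target [496.456  57.758 136.184] shift [ 86.175 110.844 -10.397] turn [ 0.002 -0.004  0.002] F [ 0.108  0.015 -0.4  ] q [-0.315  0.276 -0.504 -1.098 -0.841  0.45 ]
```

Run:
```python
from geo import *
P=lambda pz:place(e,[[-3,70,pz],[-3,20,pz]])
for pz in(80,90,100,110): print(pz,proj("top",P(pz)).ravel(),proj("scene",P(pz)).ravel())
# triangulate the far corners from both views (top L,R ; scene L=right px)
f=lambda x:np.r_[proj("top",x.reshape(2,3)).ravel()-[223,206,234,195],proj("scene",x.reshape(2,3)).ravel()-[291,230,277,231]]
o=least_squares(f,P(100).ravel());print([eng(p) for p in o.x.reshape(2,3)],o.fun)
```

```text
80 [223.376 205.887 233.235 193.999] [291.176 232.425 276.624 235.632]
90 [223.151 205.581 233.074 193.616] [291.412 230.794 276.782 234.009]
100 [222.922 205.27  232.91  193.229] [291.649 229.145 276.942 232.368]
110 [222.691 204.955 232.745 192.837] [291.89  227.478 277.103 230.709]
[array([-4.298, 70.216, 92.497]), array([-9.115, 22.089, 98.109])] [ 0.362 -0.19  -0.004  0.002  0.414  0.045 -0.005 -0.001]
```

```bash
python3 -m handwheel '[[[0,0,0],[0.029,0.037,-0.004],0],[[0,0,0],[0.029,0.037,-0.004],0],[[0,0,0],[0.028,0.036,-0.003],0],[[0,0,0],[0,0,0],0]]'
python3 - <<'E'
from geo import *
from cell import r
s=r.read_state();print(eng(s["tcp_pos"]+54*s["orientation"][:,2]))
delta(place(e,[[55,42,78]])[0],e[2],np.pi/4)
E
```

```text
t: 3.92
tcp_pos: [498.0, 57.0, 136.2]
orientation: [[-0.434, -0.791, 0.432], [-0.561, 0.612, 0.558], [-0.705, 0.0, -0.709]]
wrist_force: [-0.1, 0.2, -0.3]
gripper_width: 0.552
grasp_force: 82.9
[20.191 40.205 97.956]
TCP target [517.799  85.498 116.184] shift [ 19.824  28.54  -20.055] turn [ 0.002 -0.002  0.003] F [-0.062  0.186 -0.287] q [-0.019  0.35  -0.399 -1.18  -0.659  0.282]
```

```bash
python3 -m handwheel '[[[0,0,0],[0.010,0.014,-0.010],0],[[0,0,0],[0.010,0.014,-0.010],0],[[0,0,0],[0,0,-0.005],0],[[0,0,0],[0,0,-0.003],0],[[0,0,0],[0,0,0],0]]'
python3 - <<'E'
from geo import *
from cell import r
s=r.read_state();print(eng(s["tcp_pos"]+54*s["orientation"][:,2]))
E
```

```text
t: 4.55
tcp_pos: [516.6, 84.1, 108.6]
orientation: [[-0.435, -0.79, 0.432], [-0.56, 0.613, 0.557], [-0.705, 0.0, -0.709]]
wrist_force: [-0.5, -0.6, -1.2]
gripper_width: 0.549
grasp_force: 82.9
[53.013 41.913 70.263]
```

```bash
python3 -m handwheel '[[[0,0,0],[0,0,0.004],0],[[0,0,0],[0.012,-0.009,0],0],[[0,0,0],[0.012,-0.009,0],0],[[0,0,0],[0,0,-0.005],0],[[0,0,0],[0,0,-0.003],0]]'
python3 -m handwheel '[[[0,0,0],[0,0,-0.002],0],[[0,0,0],[0,0,0],0]]'
python3 - <<'E'
from geo import *
from cell import r
s=r.read_state();print(eng(s["tcp_pos"]+54*s["orientation"][:,2]))
E
```

```text
t: 5.18
tcp_pos: [541.6, 66.1, 106.2]
orientation: [[-0.432, -0.791, 0.434], [-0.56, 0.612, 0.558], [-0.707, -0.002, -0.707]]
wrist_force: [-9.9, -8.4, 23.0]
gripper_width: 0.553
grasp_force: 85.8
t: 5.42
tcp_pos: [541.4, 66.0, 106.1]
orientation: [[-0.43, -0.791, 0.435], [-0.56, 0.612, 0.559], [-0.709, -0.003, -0.705]]
wrist_force: [-8.6, -6.5, 19.5]
gripper_width: 0.554
grasp_force: 85.4
[54.08  11.189 67.997]
```

```bash
python3 -m handwheel '[[[0,0,0],[0,0,0.003],0],[[0,0,0],[0.003,0.004,0],0],[[0,0,0],[0.003,0.004,0],0],[[0,0,0],[0.001,0.002,0],0],[[0,0,0],[0,0,0],0]]'
python3 - <<'E'
from geo import *
from cell import r
s=r.read_state();print(eng(s["tcp_pos"]+54*s["orientation"][:,2]))
E
```

```text
t: 6.05
tcp_pos: [547.2, 74.4, 106.4]
orientation: [[-0.433, -0.791, 0.433], [-0.563, 0.612, 0.555], [-0.704, -0.004, -0.71]]
wrist_force: [-8.7, -12.4, 13.4]
gripper_width: 0.553
grasp_force: 85.0
[63.986 11.642 68.063]
```

```bash
python3 -m handwheel '[[[0,0,0],[0.001,0.0015,0.001],0],[[0,0,0],[0,0,0],0]]'
python3 -m handwheel '[[[0,0,0],[0,0,0],1],[[0,0,0],[0,0,0],1],[[0,0,0],[0,0,0],1],[[0,0,0],[0,0,0],1]]'
python3 - <<'E'
from geo import *
from cell import r
s=r.read_state();print(eng(s["tcp_pos"]+54*s["orientation"][:,2]))
# back off 130 along engraver -x? first: straight up by how much; target A behind near end
delta(place(e,[[-15,12,80]])[0],e[2],np.pi/4)
delta(place(e,[[-15,-55,80]])[0],e[2],np.radians(42))
E
```

```text
t: 6.3
tcp_pos: [547.3, 74.6, 106.5]
orientation: [[-0.434, -0.79, 0.432], [-0.565, 0.613, 0.553], [-0.702, -0.004, -0.712]]
wrist_force: [-11.7, -15.0, 14.1]
gripper_width: 0.552
grasp_force: 85.2
t: 6.8
tcp_pos: [548.9, 78.4, 106.6]
orientation: [[-0.434, -0.791, 0.432], [-0.561, 0.612, 0.558], [-0.705, 0.0, -0.709]]
wrist_force: [0.2, -0.1, 0.5]
gripper_width: 0.996
grasp_force: 0.0
[68.27  12.897 68.339]
TCP target [498.889  11.725 118.184] shift [-50.043 -66.687  11.563] turn [ 0.002 -0.002  0.003] F [ 0.249 -0.117  0.495] q [ 0.019  0.46  -0.306 -1.215 -0.626  0.293]
TCP target [550.803 -30.674 116.133] shift [   1.871 -109.086    9.512] turn [ 0.043 -0.034  0.003] F [ 0.249 -0.117  0.495] q [ 0.019  0.46  -0.306 -1.215 -0.626  0.293]
```

```bash
python3 -m handwheel '[[[0,0,0],[-0.025,-0.033,0.006],1],[[0,0,0],[-0.025,-0.034,0.006],1],[[0.043,-0.034,0],[0.026,-0.021,0],0],[[0,0,0],[0.026,-0.021,0],0],[[0,0,0],[0,0,0],0]]'
python3 - <<'E'
from geo import *
from cell import r
import cv2
s=r.read_state();print(eng(s["tcp_pos"]+54*s["orientation"][:,2]))
delta(place(e,[[88,-52,68]])[0],e[2],np.radians(42))
c=r.capture("scene")["pixels"];d=r.capture("top")["pixels"]
im=np.hstack([cv2.resize(c[170:310,220:360],(400,400),interpolation=2),cv2.resize(d[80:220,130:270],(400,400),interpolation=2)])
cv2.imwrite("pics/rel.png",im)
E
```

```text
t: 7.42
tcp_pos: [552.6, -32.3, 118.8]
orientation: [[-0.409, -0.79, 0.458], [-0.529, 0.614, 0.586], [-0.743, -0.003, -0.669]]
wrist_force: [-0.5, -0.2, -0.8]
gripper_width: 0.374
grasp_force: 0.0
[-15.197 -57.762  82.68 ]
TCP target [611.236  52.788 104.133] shift [ 58.601  85.134 -14.667] turn [0.001 0.002 0.005] F [-0.508 -0.175 -0.752] q [-0.221  0.48  -0.256 -1.173 -0.816  0.408]
```

View pics/rel.png

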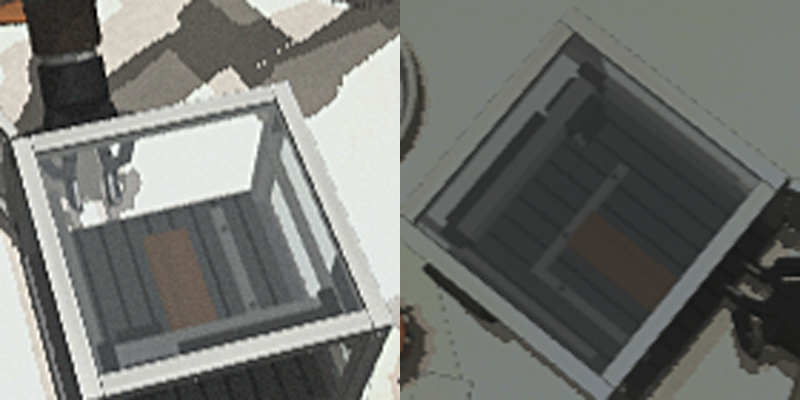

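The blank lies flat against the back stop, seen at (180,280) in the left panel and (620,260) in the right. It is still off the side stop, so I'll push it sideways.

```bash
python3 -m handwheel '[[[0,0,0],[0,0,0],0],[[0,0,0],[0.020,0.029,-0.002],0],[[0,0,0],[0.020,0.029,-0.006],0],[[0,0,0],[0.019,0.027,-0.006],0],[[0,0,0],[0,0,0],0]]'
python3 - <<'E'
from geo import *
from cell import r
s=r.read_state();print(eng(s["tcp_pos"]+54*s["orientation"][:,2]))
delta(place(e,[[88,15,66]])[0],e[2],np.radians(42))
E
```

```text
t: 8.15
tcp_pos: [609.8, 56.6, 104.6]
orientation: [[-0.408, -0.793, 0.453], [-0.53, 0.61, 0.589], [-0.743, -0.0, -0.669]]
wrist_force: [-1.8, -0.1, -1.0]
gripper_width: -0.002
grasp_force: 0.0
[ 90.109 -48.515  68.444]
TCP target [558.135  93.645 102.133] shift [-51.621  37.064  -2.438] turn [-0.  0. -0.] F [-1.773 -0.094 -0.953] q [-0.041  0.54  -0.176 -1.218 -0.704  0.309]
```

```bash
python3 -m handwheel '[[[0,0,0],[-0.008,0.006,0],0],[[0,0,0],[-0.008,0.006,0],0],[[0,0,0],[-0.008,0.006,0],0],[[0,0,0],[-0.008,0.006,0],0],[[0,0,0],[-0.008,0.006,0],0]]'
python3 -m handwheel '[[[0,0,0],[-0.004,0.003,0],0],[[0,0,0],[-0.003,0.002,0],0],[[0,0,0],[0,0,0],0]]'
python3 - <<'E'
from geo import *
from cell import r
s=r.read_state();print(eng(s["tcp_pos"]+54*s["orientation"][:,2]))
E
```

```text
t: 8.78
tcp_pos: [570.1, 83.5, 105.2]
orientation: [[-0.409, -0.789, 0.458], [-0.53, 0.614, 0.585], [-0.743, -0.003, -0.669]]
wrist_force: [7.4, -6.6, 2.0]
gripper_width: -0.0
grasp_force: 5.9
t: 9.15
tcp_pos: [568.8, 85.0, 107.6]
orientation: [[-0.405, -0.784, 0.47], [-0.532, 0.62, 0.577], [-0.744, -0.016, -0.668]]
wrist_force: [9.5, -10.9, 2.8]
gripper_width: 0.003
grasp_force: 7.1
[87.697  0.182 71.468]
```

```bash
python3 -m handwheel '[[[0,0,0],[0.012,-0.010,0],0],[[0,0,0],[0.006,-0.004,0],0],[[0,0,0],[-0.035,-0.045,0.003],0],[[0,0,0],[-0.034,-0.045,0],0],[[0,0,0],[0,0,0],0]]'
python3 - <<'E'
from geo import *
from cell import r
import cv2
s=r.read_state();print(eng(s["tcp_pos"]+54*s["orientation"][:,2]))
delta(place(e,[[-20,50,66]])[0],e[2],np.radians(42))
c=r.capture("scene")["pixels"];d=r.capture("top")["pixels"]
c=cv2.resize(c[200:300,230:330],(400,400),interpolation=2);d=cv2.resize(d[110:210,150:250],(400,400),interpolation=2)
def box(im,n,off,P,col):
    p=(proj(n,place(e,P))-off+.5)*4;cv2.polylines(im,[np.int32(p)],True,col,1,cv2.LINE_AA)
H=[[40,25,60],[180,25,60],[180,75,60],[40,75,60]]
d=cv2.convertScaleAbs(d,alpha=1.7);box(c,"scene",[230,200],H,(0,255,0));box(d,"top",[150,110],H,(0,255,0))
cv2.imwrite("pics/side.png",np.hstack([c,d]))
E
```

```text
t: 9.78
tcp_pos: [509.5, -16.8, 107.1]
orientation: [[-0.414, -0.788, 0.455], [-0.527, 0.615, 0.586], [-0.742, 0.003, -0.67]]
wrist_force: [0.5, -0.3, 0.6]
gripper_width: -0.003
grasp_force: 0.0
[-29.246 -14.041  70.922]
TCP target [464.536  29.392 102.133] shift [-45.008  46.229  -4.98 ] turn [-0.    -0.003  0.007] F [ 0.479 -0.331  0.599] q [-0.228  0.457 -0.355 -1.234 -0.795  0.5  ]
```

View pics/side.png

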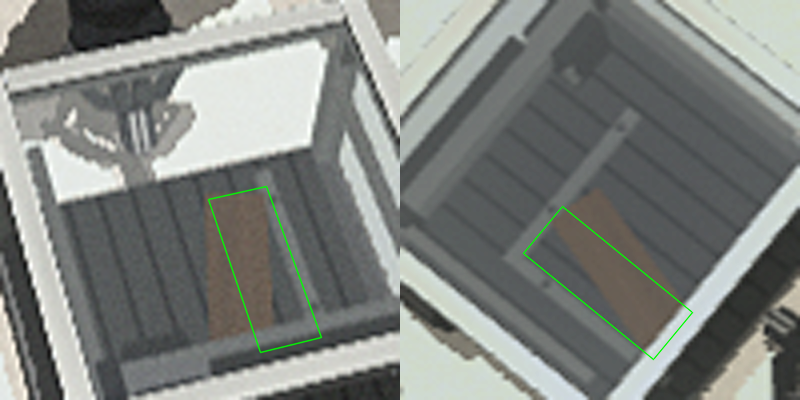

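The blank has turned: its near end is left, and its far end is still about 28 mm right of home (brown patch from (600,200) to (660,330) in the right panel). I'll write a numeric pose check, then push its far half.

```bash
cat >> geo.py <<'E'
def look(show=True):
    from cell import r; import cv2
    for n in("scene","top"):
        im=r.capture(n)["pixels"]
        q=np.float32([[-20,-130],[200,-130],[200,130],[-20,130]])  # engraver x,y -> rectified 2 px/mm at z=60
        src=proj(n,place(e,np.c_[q,np.full(4,60)])).astype(np.float32);dst=(q+[20,130]).astype(np.float32)*2
        w=cv2.warpPerspective(im,cv2.getPerspectiveTransform(src,dst),(440,520),flags=cv2.INTER_LINEAR).astype(int)
        m=((w[:,:,2]-w[:,:,0])>(22 if n=="scene" else 14)).astype(np.uint8)
        m=cv2.morphologyEx(m,cv2.MORPH_OPEN,np.ones((9,9)))
        k,l,st,ce=cv2.connectedComponentsWithStats(m);i=1+np.argmax(st[1:,4])
        ys,xs=np.nonzero(l==i)
        row=[]
        for X in(60,80,100,120,140,160):
            c=ys[np.abs(xs-(X+20)*2)<6]
            row.append((X,round(np.percentile(c,3)/2-130,1),round(np.percentile(c,97)/2-130,1)) if len(c)>20 else (X,None))
        print(n,"x",xs.min()/2-20,xs.max()/2-20,"y at x:",row)
E
python3 - <<'E'
from geo import *
look()
delta(place(e,[[-20,-50,80]])[0],e[2],np.radians(36))
E
```

```text
scene x 124.5 144.5 y at x: [(60, None), (80, None), (100, None), (120, None), (140, np.float64(40.0), np.float64(46.0)), (160, None)]
top x -20.0 -14.0 y at x: [(60, None), (80, None), (100, None), (120, None), (140, None), (160, None)]
TCP target [541.622 -34.407 111.74 ] shift [ 29.375 -20.312   3.911] turn [ 0.083 -0.063  0.002] F [-0.07   0.764 -0.28 ] q [-0.222  0.457 -0.35  -1.235 -0.795  0.5  ]
```

```bash
python3 -m handwheel '[[[0.083,-0.063,0],[0.029,-0.020,0.004],0],[[0,0,0],[0,0,0],0]]'
python3 - <<'E'
from geo import *
from cell import r
for n in("scene","top"):
    im=r.capture(n)["pixels"].astype(int)
    for p in([110,35,60],[90,40,60],[110,-40,40],[110,110,40],[70,-60,40]):
        u,v=np.round(proj(n,place(e,[p]))[0]).astype(int);print(n,p,im[v-1:v+2,u-1:u+2].mean((0,1)).round(0))
E
```

```text
t: 10.22
tcp_pos: [542.7, -35.6, 111.2]
orientation: [[-0.36, -0.79, 0.496], [-0.465, 0.613, 0.639], [-0.809, -0.0, -0.588]]
wrist_force: [-1.0, -1.2, 0.7]
gripper_width: 0.003
grasp_force: 0.0
scene [110, 35, 60] [ 88.  98. 110.]
scene [90, 40, 60] [ 86.  96. 109.]
scene [110, -40, 40] [90. 90. 86.]
scene [110, 110, 40] [81. 80. 77.]
scene [70, -60, 40] [85. 85. 81.]
top [110, 35, 60] [50. 56. 62.]
top [90, 40, 60] [50. 56. 63.]
top [110, -40, 40] [53. 52. 50.]
top [110, 110, 40] [54. 54. 52.]
top [70, -60, 40] [54. 53. 51.]
```

Thresholds: R−B > 9 (scene) and > 5 (top).

```bash
sed -i 's/(22 if n=="scene" else 14)/(9 if n=="scene" else 5)/; s/round(np.percentile(c,3)/round(float(np.percentile(c,1))/; s/round(float(np.percentile(c,1))\/2-130,1)/int(np.percentile(c,1)\/2-130)/; s/round(np.percentile(c,97)\/2-130,1)/int(np.percentile(c,99)\/2-130)/' geo.py
python3 - <<'E'
from geo import *
look()
from cell import r
s=r.read_state();print(eng(s["tcp_pos"]+54*s["orientation"][:,2]))
delta(place(e,[[125,-50,70]])[0],e[2],np.radians(36))
E
```

```text
scene x 35.0 161.5 y at x: [(60, 17, 68), (80, 12, 63), (100, 6, 57), (120, 1, 53), (140, -4, 47), (160, -8, 41)]
top x 50.0 179.0 y at x: [(60, 22, 71), (80, 16, 66), (100, 11, 60), (120, 6, 56), (140, 0, 50), (160, -4, 45)]
[-20.227 -48.77   80.049]
TCP target [630.044  80.513 101.74 ] shift [ 89.557 114.298 -10.086] turn [ 0.    -0.001  0.002] F [-0.334 -0.12   0.229] q [-0.3    0.512 -0.282 -1.299 -0.905  0.581]
```

```bash
python3 -m handwheel '[[[0,0,0],[0.030,0.038,-0.003],0],[[0,0,0],[0.030,0.038,-0.003],0],[[0,0,0],[0.030,0.038,-0.004],0],[[0,0,0],[0,0,0],0]]'
python3 -m handwheel '[[[0,0,0],[-0.012,0.009,0],0],[[0,0,0],[-0.012,0.009,0],0],[[0,0,0],[-0.008,0.006,0],0],[[0,0,0],[-0.006,0.005,0],0],[[0,0,0],[-0.006,0.005,0],0]]'
python3 - <<'E'
from geo import *
look()
from cell import r
s=r.read_state();print(eng(s["tcp_pos"]+54*s["orientation"][:,2]))
E
```

```text
t: 10.92
tcp_pos: [631.3, 83.1, 102.1]
orientation: [[-0.357, -0.794, 0.492], [-0.466, 0.608, 0.642], [-0.809, -0.0, -0.587]]
wrist_force: [-1.1, -1.0, -0.0]
gripper_width: 0.005
grasp_force: 0.0
t: 11.55
tcp_pos: [586.8, 113.0, 102.2]
orientation: [[-0.36, -0.79, 0.496], [-0.465, 0.613, 0.639], [-0.809, -0.001, -0.588]]
wrist_force: [0.3, 1.1, -0.0]
gripper_width: -0.003
grasp_force: 0.4
scene x 64.0 162.0 y at x: [(60, None), (80, 49, 68), (100, 23, 66), (120, 20, 64), (140, 12, 62), (160, 10, 60)]
top x -20.0 99.5 y at x: [(60, -130, -85), (80, -130, -104), (100, -130, -122), (120, None), (140, None), (160, None)]
[124.342   4.47   70.288]
```

```bash
python3 -m handwheel '[[[0,0,0],[-0.004,0.003,0],0],[[0,0,0],[-0.004,0.003,0],0],[[0,0,0],[-0.002,0.0015,0],0],[[0,0,0],[0,0,0],0]]'
python3 - <<'E'
from geo import *
look()
from cell import r
s=r.read_state();print(eng(s["tcp_pos"]+54*s["orientation"][:,2]))
E
```

```text
t: 12.15
tcp_pos: [579.2, 119.1, 102.7]
orientation: [[-0.359, -0.788, 0.5], [-0.466, 0.616, 0.636], [-0.809, -0.005, -0.588]]
wrist_force: [4.4, -3.3, 1.2]
gripper_width: -0.0
grasp_force: 2.7
scene x 71.5 162.0 y at x: [(60, None), (80, 59, 72), (100, 33, 72), (120, 30, 72), (140, 21, 72), (160, 20, 72)]
top x -20.0 99.5 y at x: [(60, -129, -78), (80, -130, -96), (100, -130, -118), (120, None), (140, None), (160, None)]
[124.532  13.361  70.903]
```

```bash
python3 -m handwheel '[[[0,0,0],[-0.005,0.004,0],0],[[0,0,0],[0,0,0],0],[[0,0,0],[0.012,-0.009,0],0],[[0,0,0],[0.012,-0.009,0],0]]'
python3 -m handwheel '[[[0,0,0],[-0.030,-0.038,0.003],0],[[0,0,0],[-0.030,-0.038,0.003],0],[[0,0,0],[-0.030,-0.038,0],0],[[0,0,0],[-0.009,-0.012,0],0],[[0,0,0],[0,0,0],0]]'
python3 - <<'E'
from geo import *
look()
from cell import r
s=r.read_state();print(eng(s["tcp_pos"]+54*s["orientation"][:,2]))
delta(place(e,[[-20,50,68]])[0],e[2],np.radians(45))
E
```

```text
t: 12.75
tcp_pos: [595.6, 106.4, 101.5]
orientation: [[-0.361, -0.791, 0.494], [-0.465, 0.612, 0.64], [-0.808, 0.002, -0.588]]
wrist_force: [-1.6, 0.7, 0.8]
gripper_width: -0.0
grasp_force: 0.0
t: 13.38
tcp_pos: [496.9, -19.8, 107.7]
orientation: [[-0.362, -0.79, 0.496], [-0.464, 0.614, 0.639], [-0.809, 0.001, -0.588]]
wrist_force: [0.2, 0.8, -0.4]
gripper_width: -0.001
grasp_force: 0.0
scene x 32.5 161.5 y at x: [(60, 20, 71), (80, 20, 71), (100, 20, 71), (120, 20, 71), (140, 20, 72), (160, 21, 71)]
top x 50.0 171.0 y at x: [(60, 26, 74), (80, 26, 75), (100, 27, 75), (120, 27, 75), (140, 27, 75), (160, 27, 75)]
[-34.505  -5.698  76.177]
TCP target [465.723  30.935 106.184] shift [-31.846  49.757  -1.724] turn [-0.125  0.096  0.003] F [ 0.739  0.095 -0.313] q [-0.314  0.48  -0.381 -1.345 -0.897  0.668]
```

```bash
python3 -m handwheel '[[[-0.063,0.048,0],[-0.016,0.025,-0.002],0],[[-0.062,0.048,0],[-0.016,0.025,-0.002],0],[[0,0,0],[0.009,0.012,0],0],[[0,0,0],[0.006,0.008,0],0],[[0,0,0],[0,0,0],0]]'
python3 -m handwheel '[[[0,0,0],[0.003,0.004,0],0],[[0,0,0],[0.003,0.004,0],0],[[0,0,0],[0.003,0.004,0],0],[[0,0,0],[0,0,0],0]]'
python3 - <<'E'
from geo import *
look()
from cell import r
s=r.read_state();print(eng(s["tcp_pos"]+54*s["orientation"][:,2]))
E
```

```text
t: 14.1
tcp_pos: [481.0, 50.9, 103.7]
orientation: [[-0.432, -0.791, 0.433], [-0.56, 0.612, 0.559], [-0.707, -0.001, -0.707]]
wrist_force: [-0.7, -0.5, 0.1]
gripper_width: 0.003
grasp_force: 0.0
t: 14.6
tcp_pos: [489.1, 62.7, 103.9]
orientation: [[-0.433, -0.79, 0.433], [-0.56, 0.613, 0.558], [-0.706, -0.0, -0.708]]
wrist_force: [-0.5, 0.1, 0.1]
gripper_width: 0.002
grasp_force: 0.0
scene x 39.5 161.5 y at x: [(60, 20, 71), (80, 20, 71), (100, 20, 71), (120, 20, 71), (140, 19, 71), (160, 19, 70)]
top x 49.5 178.0 y at x: [(60, 27, 75), (80, 27, 74), (100, 27, 74), (120, 26, 74), (140, 26, 74), (160, 26, 75)]
[19.133 50.741 65.711]
```

Moving; push on until it meets the stop.

```bash
python3 -m handwheel '[[[0,0,0],[0.002,0.002,0],0],[[0,0,0],[0.002,0.002,0],0],[[0,0,0],[0,0,0],0]]'
python3 -m handwheel '[[[0,0,0],[0.002,0.003,0],0],[[0,0,0],[0.001,0.002,0],0],[[0,0,0],[0,0,0],0]]'
python3 - <<'E'
from geo import *
look()
from cell import r
s=r.read_state();print(eng(s["tcp_pos"]+54*s["orientation"][:,2]))
E
```

```text
t: 15.08
tcp_pos: [490.9, 64.4, 103.8]
orientation: [[-0.434, -0.791, 0.432], [-0.563, 0.612, 0.556], [-0.704, -0.002, -0.711]]
wrist_force: [-10.3, -11.3, 10.2]
gripper_width: -0.002
grasp_force: 7.6
t: 15.45
tcp_pos: [491.2, 65.3, 103.7]
orientation: [[-0.434, -0.791, 0.431], [-0.568, 0.612, 0.551], [-0.699, -0.006, -0.715]]
wrist_force: [-24.0, -31.7, 27.0]
gripper_width: 0.004
grasp_force: 20.2
scene x 41.0 161.5 y at x: [(60, 20, 71), (80, 19, 71), (100, 19, 70), (120, 19, 71), (140, 19, 71), (160, 19, 71)]
top x -20.0 48.5 y at x: [(60, None), (80, None), (100, None), (120, None), (140, None), (160, None)]
[22.332 50.368 65.127]
```

```bash
python3 -m handwheel '[[[0,0,0],[-0.010,-0.013,0],0],[[0,0,0],[-0.020,-0.026,0.006],0],[[0.062,-0.048,0],[0.040,-0.031,0.004],0],[[0.062,-0.048,0],[0.040,-0.031,0.002],0],[[0,0,0],[0,0,0],0]]'
python3 - <<'E'
from geo import *
look()
from cell import r
s=r.read_state();print(eng(s["tcp_pos"]+54*s["orientation"][:,2]))
delta(place(e,[[118,-15,70]])[0],e[2],np.radians(36))
E
```

```text
t: 16.18
tcp_pos: [548.4, -32.4, 115.1]
orientation: [[-0.361, -0.788, 0.499], [-0.465, 0.616, 0.636], [-0.809, -0.002, -0.588]]
wrist_force: [-0.4, 0.1, 1.0]
gripper_width: -0.001
grasp_force: 0.0
scene x 41.0 161.5 y at x: [(60, 19, 71), (80, 19, 71), (100, 20, 70), (120, 19, 71), (140, 19, 71), (160, 19, 70)]
top x 50.0 179.5 y at x: [(60, 26, 74), (80, 26, 74), (100, 26, 74), (120, 26, 74), (140, 26, 74), (160, 26, 75)]
[-13.789 -50.584  83.493]
TCP target [598.036  96.308 101.74 ] shift [ 52.264 126.01  -13.56 ] turn [ 0.001 -0.002  0.004] F [-0.67   0.186 -1.139] q [-0.288  0.508 -0.274 -1.297 -0.898  0.562]
```

```bash
python3 -m handwheel '[[[0,0,0],[0.027,0.035,-0.004],0],[[0,0,0],[0.027,0.035,-0.005],0],[[0,0,0],[0.027,0.035,-0.005],0],[[0,0,0],[-0.020,0.015,0],0],[[0,0,0],[-0.018,0.014,0],0]]'
python3 -m handwheel '[[[0,0,0],[-0.006,0.005,0],0],[[0,0,0],[-0.004,0.003,0],0],[[0,0,0],[-0.003,0.002,0],0],[[0,0,0],[0,0,0],0]]'
python3 - <<'E'
from geo import *
from cell import r
s=r.read_state();print(eng(s["tcp_pos"]+54*s["orientation"][:,2]))
E
```

```text
t: 16.9
tcp_pos: [587.1, 106.9, 101.8]
orientation: [[-0.36, -0.792, 0.493], [-0.467, 0.61, 0.64], [-0.808, 0.001, -0.589]]
wrist_force: [-0.6, 0.3, -0.1]
gripper_width: -0.002
grasp_force: 0.0
t: 17.4
tcp_pos: [576.6, 114.2, 102.4]
orientation: [[-0.36, -0.79, 0.497], [-0.465, 0.613, 0.638], [-0.809, -0.001, -0.588]]
wrist_force: [0.8, 0.2, 0.5]
gripper_width: 0.0
grasp_force: 0.6
[119.047  12.69   70.586]
```

```bash
python3 -m handwheel '[[[0,0,0],[-0.004,0.003,0],0],[[0,0,0],[-0.003,0.002,0],0],[[0,0,0],[0,0,0],0]]'
python3 -m handwheel '[[[0,0,0],[0.014,-0.011,0],0],[[0,0,0],[0.016,-0.012,0],0],[[0,0,0],[0,0,0],0]]'
python3 - <<'E'
from geo import *
look()
from cell import r
s=r.read_state();print(eng(s["tcp_pos"]+54*s["orientation"][:,2]))
E
```

```text
t: 17.77
tcp_pos: [574.5, 115.8, 103.7]
orientation: [[-0.357, -0.784, 0.507], [-0.468, 0.62, 0.63], [-0.808, -0.012, -0.589]]
wrist_force: [9.2, -7.9, 1.9]
gripper_width: -0.0
grasp_force: 5.6
t: 18.15
tcp_pos: [599.7, 95.9, 101.4]
orientation: [[-0.361, -0.79, 0.495], [-0.466, 0.613, 0.639], [-0.808, -0.0, -0.589]]
wrist_force: [0.4, 0.0, 0.3]
gripper_width: 0.002
grasp_force: 0.0
scene x 41.0 161.5 y at x: [(60, 42, 72), (80, 25, 72), (100, 20, 71), (120, 20, 72), (140, 20, 72), (160, 20, 71)]
top x -20.0 76.0 y at x: [(60, -130, -111), (80, None), (100, None), (120, None), (140, None), (160, None)]
[118.503 -15.163  69.463]
```

The blank is seated in the corner. Next, retreat and go round to the outside of the door.

```bash
python3 -m handwheel '[[[0,0,0],[-0.030,-0.038,0.002],0],[[0,0,0],[-0.030,-0.038,0.003],0],[[0,0,0],[-0.030,-0.038,0.003],0],[[0,0,0],[-0.030,-0.038,0.005],0],[[0,0,0],[-0.030,-0.038,0.010],0]]'
cat >> geo.py <<'E'
def dpt(a,rho=245,n=22,z=192): # fingertip point beside door's outer face, world
    return place(e,[[-9-rho*np.sin(a)-n*np.cos(a),-146+rho*np.cos(a)-n*np.sin(a),z]])[0]
E
python3 - <<'E'
from geo import *
look()
from cell import r
s=r.read_state();print(s["tcp_pos"])
delta(dpt(1.92,n=70,z=310),e[2],np.pi/2,73)
P=[dpt(1.92,n=70)]+[dpt(a) for a in(1.92,1.76,1.6,1.44,1.28,1.12,.96,.8,.64,.48,.32,.2,.1,.05,0)]
for p,q in zip(P,P[1:]):print(q,q-p)
E
```

```text
t: 18.88
tcp_pos: [447.2, -93.8, 124.7]
orientation: [[-0.362, -0.791, 0.494], [-0.465, 0.612, 0.64], [-0.808, 0.002, -0.589]]
wrist_force: [0.2, -0.9, 0.5]
gripper_width: -0.002
grasp_force: 0.0
scene x 40.5 161.5 y at x: [(60, 20, 72), (80, 20, 71), (100, 20, 71), (120, 20, 72), (140, 20, 72), (160, 20, 71)]
top x 50.0 179.5 y at x: [(60, 27, 74), (80, 27, 75), (100, 27, 75), (120, 27, 75), (140, 27, 75), (160, 27, 75)]
[446.728 -95.663 125.275]
TCP target [ 643.843 -304.308  383.   ] shift [ 197.115 -208.646  257.725] turn [-0.743  0.576  0.006] F [ 0.212 -0.26  -0.189] q [-0.487  0.436 -0.405 -1.223 -1.008  0.683]
[ 598.081 -289.82   192.   ] [-45.761  14.488   0.   ]
[ 560.488 -278.312  192.   ] [-37.594  11.508   0.   ]
[ 525.207 -260.962  192.   ] [-35.28  17.35   0.  ]
[ 493.142 -238.212  192.   ] [-32.065  22.75    0.   ]
[ 465.111 -210.645  192.   ] [-28.031  27.568   0.   ]
[ 441.829 -178.964  192.   ] [-23.281  31.681   0.   ]
[ 423.893 -143.978  192.   ] [-17.937  34.986   0.   ]
[ 411.759 -106.581  192.   ] [-12.134  37.397   0.   ]
[405.738 -67.729 192.   ] [-6.021 38.852  0.   ]
[405.985 -28.414 192.   ] [ 0.246 39.315  0.   ]
[412.491  10.359 192.   ] [ 6.507 38.774  0.   ]
[421.385  38.487 192.   ] [ 8.894 28.128  0.   ]
[431.327  60.976 192.   ] [ 9.942 22.489  0.   ]
[437.129  71.82  192.   ] [ 5.801 10.844  0.   ]
[443.465  82.36  192.   ] [ 6.336 10.54   0.   ]
```

```bash
python3 -m handwheel '[[[-0.148,0.115,0],[0,0,0.052],0],[[-0.148,0.115,0],[0,0,0.052],0],[[-0.148,0.115,0],[0,0,0.052],0],[[-0.148,0.115,0],[0,0,0.052],0],[[-0.148,0.115,0],[0,0,0.050],0]]'
python3 -m handwheel '[[[0,0,0],[0.039,-0.042,0],0],[[0,0,0],[0.039,-0.042,0],0],[[0,0,0],[0.039,-0.042,0],0],[[0,0,0],[0.039,-0.042,0],0],[[0,0,0],[0.039,-0.042,0],0]]'
python3 - <<'E'
from geo import *
delta(dpt(1.92,n=70,z=192),e[2],np.pi/2,73)
E
```

```text
t: 19.6
tcp_pos: [442.1, -90.7, 325.7]
orientation: [[-0.603, -0.795, 0.07], [-0.779, 0.605, 0.164], [-0.173, 0.044, -0.984]]
wrist_force: [1.0, -1.2, -1.0]
gripper_width: 0.0
grasp_force: 0.0
t: 20.23
tcp_pos: [639.5, -301.6, 323.4]
orientation: [[-0.601, -0.796, 0.073], [-0.779, 0.604, 0.17], [-0.179, 0.046, -0.983]]
wrist_force: [0.9, 0.7, 0.1]
gripper_width: 0.001
grasp_force: 0.0
TCP target [ 643.843 -304.308  265.   ] shift [  4.349  -2.707 -58.377] turn [-0.171  0.073 -0.002] F [0.857 0.734 0.107] q [-0.276  0.524  0.344 -0.188 -1.37  -0.341]
```

```bash
python3 -m handwheel '[[[-0.085,0.036,0],[0.004,-0.003,-0.030],0],[[-0.085,0.036,0],[0,0,-0.028],0],[[0,0,0],[0,0,0],0]]'
python3 - <<'E'
from geo import *
from cell import r
import cv2
delta(dpt(1.92,n=70,z=192),e[2],np.pi/2,73)
c=r.capture("scene")["pixels"];d=r.capture("top")["pixels"]
cv2.imwrite("pics/door.png",np.hstack([cv2.resize(c[80:280,130:330],(400,400)),cv2.resize(d[80:280,220:420],(400,400))]))
E
```

```text
t: 20.6
tcp_pos: [641.3, -302.1, 261.7]
orientation: [[-0.607, -0.795, -0.006], [-0.795, 0.607, 0.003], [0.001, 0.007, -1.0]]
wrist_force: [-0.2, -0.3, -0.0]
gripper_width: -0.0
grasp_force: 0.0
TCP target [ 643.843 -304.308  265.   ] shift [ 2.511 -2.21   3.306] turn [-0.003 -0.006 -0.004] F [-0.215 -0.265 -0.002] q [-0.214  0.558  0.188 -0.002 -1.207 -0.438]
```

View pics/door.png

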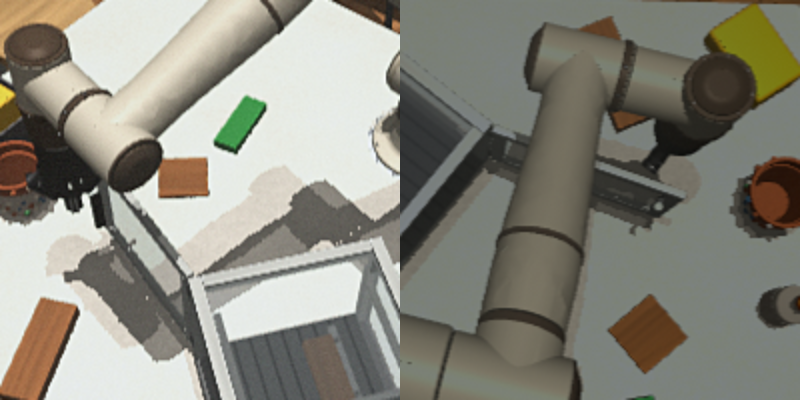

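The picture shows the door unmoved and the closed fingers outside it, near its free end (about (75,195) left, (655,158) right). Now I'll sweep it shut.

```bash
python3 -m handwheel '[[[0,0,0],[-0.020,0.006,0.003],0],[[0,0,0],[-0.024,0.007,0],0],[[0,0,0],[-0.038,0.012,0],0],[[0,0,0],[-0.035,0.017,0],0],[[0,0,0],[-0.032,0.023,0],0]]'
python3 - <<'E'
from geo import *
for a in(1.44,1.28): delta(dpt(a),e[2],np.pi/2,73)
E
```

```text
t: 21.32
tcp_pos: [492.9, -239.9, 272.2]
orientation: [[-0.61, -0.792, 0.009], [-0.792, 0.61, -0.001], [-0.005, -0.008, -1.0]]
wrist_force: [1.0, -0.2, 0.4]
gripper_width: -0.002
grasp_force: 0.0
TCP target [ 493.142 -238.212  265.   ] shift [ 0.233  1.656 -7.193] turn [0.001 0.009 0.   ] F [ 0.974 -0.152  0.429] q [-0.157  0.277 -0.234 -0.001 -1.05  -0.499]
TCP target [ 465.111 -210.645  265.   ] shift [-27.799  29.224  -7.193] turn [0.001 0.009 0.   ] F [ 0.974 -0.152  0.429] q [-0.157  0.277 -0.234 -0.001 -1.05  -0.499]
```

```bash
python3 -m handwheel '[[[0,0,0],[-0.028,0.028,-0.004],0],[[0,0,0],[-0.023,0.032,0],0],[[0,0,0],[-0.018,0.035,0],0],[[0,0,0],[-0.012,0.037,0],0],[[0,0,0],[-0.006,0.039,0],0]]'
python3 - <<'E'
from geo import *
for a in(.64,.48): delta(dpt(a),e[2],np.pi/2,73)
E
```

```text
t: 21.95
tcp_pos: [406.3, -67.8, 267.9]
orientation: [[-0.61, -0.792, 0.008], [-0.792, 0.61, 0.001], [-0.006, -0.006, -1.0]]
wrist_force: [-0.2, 0.3, 0.3]
gripper_width: -0.001
grasp_force: 0.0
TCP target [405.738 -67.729 265.   ] shift [-0.606  0.106 -2.924] turn [-0.001  0.008  0.   ] F [-0.168  0.336  0.27 ] q [ 0.233  0.045 -0.537  0.001 -0.98  -0.89 ]
TCP target [405.985 -28.414 265.   ] shift [-0.36  39.421 -2.924] turn [-0.001  0.008  0.   ] F [-0.168  0.336  0.27 ] q [ 0.233  0.045 -0.537  0.001 -0.98  -0.89 ]
```

```bash
python3 -m handwheel '[[[0,0,0],[0,0.039,0],0],[[0,0,0],[0.007,0.039,0],0],[[0,0,0],[0.009,0.028,0],0],[[0,0,0],[0.010,0.022,0],0],[[0,0,0],[0,0,0],0]]'
python3 -m handwheel '[[[0,0,0],[0.006,0.011,0],0],[[0,0,0],[0.004,0.006,0],0],[[0,0,0],[0,0,0],0]]'
python3 - <<'E'
from geo import *
delta(dpt(0),e[2],np.pi/2,73)
from cell import r
s=r.read_state();print(eng(s["tcp_pos"]))
E
```

```text
t: 22.58
tcp_pos: [433.4, 60.5, 266.5]
orientation: [[-0.608, -0.794, 0.005], [-0.794, 0.608, 0.001], [-0.004, -0.003, -1.0]]
wrist_force: [-0.5, -0.8, -0.7]
gripper_width: 0.002
grasp_force: 0.0
t: 22.95
tcp_pos: [442.5, 76.1, 265.4]
orientation: [[-0.61, -0.793, 0.003], [-0.793, 0.61, -0.0], [-0.001, -0.002, -1.0]]
wrist_force: [-0.4, -0.5, -0.2]
gripper_width: 0.003
grasp_force: 0.0
TCP target [443.465  82.36  265.   ] shift [ 0.925  6.258 -0.358] turn [ 0.     0.003 -0.   ] F [-0.427 -0.482 -0.208] q [ 0.535  0.117 -0.463  0.002 -0.988 -1.192]
[-36.524  95.917 265.358]
```

```bash
python3 -m handwheel '[[[0,0,0],[0.004,0.005,0],0],[[0,0,0],[0.002,0.003,0],0],[[0,0,0],[0,0,0],0]]'
python3 - <<'E'
from geo import *
from cell import r
s=r.read_state();print(eng(s["tcp_pos"]))
# door top-edge brightness along candidate angles
for n in("top","scene"):
    im=r.capture(n)["pixels"].mean(2);b0=C[n]["pixels"].mean(2)
    for a in(0,.05,.1,.2,.4,.8,1.2,1.6,1.92):
        P=place(e,[[-9-q*np.sin(a),-146+q*np.cos(a),250] for q in np.linspace(40,285,30)]);u=np.round(proj(n,P)).astype(int)
        print(n,a,im[u[:,1],u[:,0]].round()[::3].astype(int),b0[u[:,1],u[:,0]].round()[::3].astype(int))
E
```

```text
t: 23.32
tcp_pos: [446.8, 82.9, 264.8]
orientation: [[-0.609, -0.793, -0.003], [-0.793, 0.609, -0.004], [0.005, -0.001, -1.0]]
wrist_force: [-4.4, -6.2, 1.3]
gripper_width: 0.001
grasp_force: 0.0
[-28.531  96.697 264.833]
top 0 [124 124 123 125 123 123  47  42  44  41] [43 33 28 30 33 33 33 34 36 38]
top 0.05 [117 109  47  63  36  31  35  40  42  63] [43 32 30 31 33 34 33 35 36 37]
top 0.1 [107  33  32  31  32  80  34  52  59  41] [ 43  31  31  31  31  38  46  52  78 110]
top 0.2 [ 42  63  51  48  46  75 104  48  38  51] [ 42  35  50  74 105 108 106 121 121 122]
top 0.4 [ 44  48  74 107 111 119 119 106 108 107] [ 35 113 108 121 122 122 122 121 123 123]
top 0.8 [116 108 120 120 121 120 122 122 120 122] [ 43  72 121 121 123 123 124  67 123 124]
top 1.2 [121 122 122 122 121 120 121 121 122 122] [ 99  49  75 124 123 121 122 123 124 124]
top 1.6 [122 121 122 121 120 120 122 121 121 120] [ 99  99 101  92  52  50  70 124  63 123]
top 1.92 [120 120 121 122 122 120 122 122 121 122] [126 126 124 123 123 124 124 124 123 122]
scene 0 [198 198 197 197 198 196 196  60  71  69] [231  93 230 223 224 221 225 225 223 222]
scene 0.05 [198 184 212 212 214 206 231  34  31  31] [231 123 237 223 220 221 221 224 226 221]
scene 0.1 [216 211 231 225 222 222 202  26  35  32] [231 110 240 224 224 226 223 223 221 221]
scene 0.2 [227 225 227 227 223 225 251  59  33  29] [223 117 103 224 223 223 224 223 225 219]
scene 0.4 [226 227 224 225 225 227 222 227 223  33] [224 103 114 226 222 225 222 224 224 196]
scene 0.8 [224 224 221 226 222 222 222 220 222 223] [222 225 108 109 104 222 223 219 196 187]
scene 1.2 [223 224 225 222 177  93 236 227 231 210] [223 225 226 222 174  88 235 226 230 209]
scene 1.6 [222 221 224 221 183  99  98 236 223 222] [223 222 222 221 182  99  94 236 222 220]
scene 1.92 [222 222 223 221 220 225 219 221 222 225] [196 198 197 195 193 193 196 201 201 197]
```

The door is near shut and pressing on the catch (7.6 N), so I'll push on.

```bash
python3 -m handwheel '[[[0,0,0],[0.002,0.003,0],0],[[0,0,0],[0.002,0.003,0],0],[[0,0,0],[0,0,0],0]]'
python3 -m handwheel '[[[0,0,0],[0.002,0.002,0],0],[[0,0,0],[0.002,0.002,0],0],[[0,0,0],[0,0,0],0]]'
python3 - <<'E'
from geo import *
from cell import r
s=r.read_state();print(eng(s["tcp_pos"]))
E
```

```text
t: 23.8
tcp_pos: [446.3, 84.2, 263.9]
orientation: [[-0.609, -0.793, -0.016], [-0.793, 0.609, -0.015], [0.022, 0.003, -1.0]]
wrist_force: [-14.2, -19.4, 8.7]
gripper_width: 0.0
grasp_force: 0.0
t: 24.18
tcp_pos: [446.2, 85.0, 262.6]
orientation: [[-0.609, -0.792, -0.028], [-0.792, 0.61, -0.022], [0.035, 0.009, -0.999]]
wrist_force: [-22.3, -27.6, 13.1]
gripper_width: 0.002
grasp_force: 0.0
[-27.248  98.486 262.615]
```

```bash
python3 -m handwheel '[[[0,0,0],[-0.012,-0.016,0],0],[[0,0,0],[-0.020,-0.026,0],0],[[0,0,0],[-0.030,-0.038,0.020],0],[[0,0,0],[-0.020,-0.040,0.040],0],[[0,0,0],[0,-0.060,0.010],0]]'
python3 -m handwheel '[[[0,0,0],[0,-0.06,0],0],[[0,0,0],[0,-0.06,0],0],[[0,0,0],[0,-0.05,0],0]]'
python3 - <<'E'
from geo import *
from cell import r
s=r.read_state();print(s["tcp_pos"],s["wrist_force"])
import cv2
xs=np.arange(-50,16,3)
print(xs)
for n in("top","scene"):
    im=cv2.GaussianBlur(r.capture(n)["pixels"],(0,0),.5).mean(2).astype(np.float32)
    for q in(30,90,150,210,250,280):
        P=place(e,[[x,-146+q,250] for x in xs]);u=proj(n,P).astype(np.float32)
        print(n,q,cv2.remap(im,u[:,:1],u[:,1:],1)[:,0].round().astype(int))
look()
E
```

```text
t: 24.8
tcp_pos: [374.7, -86.1, 338.8]
orientation: [[-0.605, -0.796, 0.012], [-0.796, 0.606, 0.001], [-0.008, -0.009, -1.0]]
wrist_force: [2.2, 0.6, -1.0]
gripper_width: 0.002
grasp_force: 0.0
t: 25.18
tcp_pos: [374.6, -258.0, 336.0]
orientation: [[-0.61, -0.793, 0.006], [-0.793, 0.61, -0.001], [-0.002, -0.005, -1.0]]
wrist_force: [1.8, 0.8, 0.5]
gripper_width: 0.004
grasp_force: 0.0
[ 374.605 -257.98   335.974] [1.816 0.756 0.503]
[-50 -47 -44 -41 -38 -35 -32 -29 -26 -23 -20 -17 -14 -11  -8  -5  -2   1
   4   7  10  13]
top 30 [110 111 111 109 109  87  58  43  43  44  43  44  59 106 122 119  93  66
 107 119 118 118]
top 90 [106 104  83  55  51  47  48  52  61  53  37  37  63 112 122 117  83  71
 114 119 119 119]
top 150 [105 104  77  52  48  46  47  49  56  48  35  40  76 116 122 113  74  81
 117 121 120 120]
top 210 [103 101  72  52  48  46  48  51  58  49  33  42  86 119 121 109  64  88
 116 121 120 120]
top 250 [108 100  70  54  50  48  51  56  63  45  37  48  92 122 122 103  64  91
 118 121 120 120]
top 280 [ 39  33  34  36  37  36  36  37  41  44  43  52  89 121 122 103  71  9
[... 153 characters left out ...]
 189 206 217 217 213 212 205 203 208 210 168 156
 176 200 201 203]
scene 150 [127 127 128 129 129 128 127 125 124 123 121 120 153 188 208 208 161 152
 174 202 205 207]
scene 210 [130 128 126 121 127 165 219 232 231 229 228 220 208 201 202 191 145 145
 177 201 203 205]
scene 250 [183 218 233 231 230 229 229 229 229 229 229 227 218 206 202 185 151 157
 187 202 201 198]
scene 280 [228 227 228 228 229 228 227 226 228 229 230 224 210 204 203 186 154 162
 193 208 208 209]
scene x 41.0 161.5 y at x: [(60, 20, 71), (80, 20, 71), (100, 20, 71), (120, 20, 72), (140, 20, 72), (160, 20, 71)]
top x 50.0 179.5 y at x: [(60, 27, 74), (80, 27, 75), (100, 27, 75), (120, 27, 74), (140, 27, 75), (160, 28, 75)]
```

The door strip sits parallel to the roof edge, with the same gap along its whole length, so it is shut. The blank hasn't moved.

```bash
python3 -c "
from cell import r
print(r.hand_in())"
```

```text
the job is handed in; nothing more can be done
None
```

I handed the job in at about 25 s: the blank lies flat against both stops and the door is shut, both by final camera measurements. I never saw the catch snap as such: I take it as caught because the door measures parallel to the roof edge and stayed so after I let go. The bystanders were not re-measured at the end.

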